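# Show the pinion shaft to the inspection camera

## Task

The pinion shaft hangs in the closed self-centring vise: open the vise by one full turn of its handwheel, so that the collar at the shaft's lower end can pass, and lift the shaft out (the plain round stub above its gear is there to hold it by). Then show it to the inspection camera: hold it still in the air with the shoulder (the underside of the gear, on the shaft's axis) 120 mm straight in front of the lens, and the shaft tipped 30 degrees from upright so that its lower end points towards the camera. Finish while holding it there, vise left open; do not touch the camera, drop the shaft, or disturb the other parts on the bench.

Things in the scene. Friction and masses are not known exactly. Their poses are not given: they have to be found in the camera images.
- vise: Self-centring vise on a riser, fixed to the bench, footprint 130 (x) by 170 (y), origin at the centre of its underside. Two dark steel jaws 90 wide along x, tops at height 150, aluminium plates (24 tall) at the top. They open equally along the vise's +y and -y, so the gap stays centred: 20 to 21 closed, 8 wider per turn. Handwheel at the -y end.
- wheel (a joint): Handwheel angle, rad: 0 to 0.6 at the start (closed), grows as the vise opens, 6.28 a turn. Opening is counter-clockwise seen from the handle's side: at 0 the handle is at the top, at 1.57 on the vise's -x side, at 3.14 at the bottom, at 4.71 on its +x side. Level axis along the vise's y. Stiff (about 3 N at the handle), stays where left.
- hub (a point): Point on the handwheel's axis, level with the middle of the handle's length: 159.5 from the vise's origin along its -y, 80 above the bench. Axes as the vise's. The wheel itself is 113 across and its outer face lies about 45 from this point, towards the vise.
- grip (a point): Middle of the handwheel's crank handle: a black cylinder 22 in diameter, 76 long, parallel to the wheel's axis, 42 from the axis. It revolves freely on its own spindle, so it can be held from above all the way round. Its axes turn with it.
- pinion: Steel pinion shaft, 116 long, 0.4 to 0.7 kg, upright in the vise at the start. Origin on its axis at the shoulder, the underside of the gear, which rests on the jaw tops at height 150; z points along the shaft to the stub. Gear 57 across its teeth, 0 to 24 above the origin; shaft 20 in diameter below. Round: its yaw does not matter.
- stub (a point): On the pinion's axis, 48 above its origin: where to grip the plain round stub, 22 in diameter, which runs from 24 to 66 above the origin (washer 31 across, 3 thick, at its foot). Axes as the pinion's.
- collar (a point): Lower end of the pinion shaft, on its axis, 50 below its origin. The chamfered collar there is 24 in diameter and 18 long; it cannot pass the closed jaw plates. Axes as the pinion's.
- camera: Inspection camera on a column stand, fixed to the bench, looking level along its -x. Base 130 by 150; origin under the stand. The column (366 high) stands 45 behind the origin, the camera head is 50 square, and a ring light 72 across surrounds the lens.
- lens (a point): Centre of the lens front, 64 in front (-x) of the camera's origin, 260 above the bench. Axes as the camera's: the lens looks along -x.
- view (a point): Where the shoulder of the pinion shaft is to be held: 120 straight in front of the lens, 260 above the bench. Its z axis is the direction the pinion's z is to have: upwards, leaning 30 degrees away from the camera.
- housing: Bystander, loose: hexagonal aluminium gearcase on a round flange 166 across, 89 high. Origin at the centre of its underside. Leave it.
- carburettor: Bystander, loose: carburettor, about 100 long, 100 high. Origin at the centre of its underside. Leave it.
- piston: Bystander, loose: aluminium piston 55 in diameter, 56 high, standing crown up. Origin at the centre of its underside. Leave it.
- bearing: Bystander, loose: ball bearing ring 62 outside, 30 bore, 16 high, lying flat. Origin at the centre of its underside. Leave it.
- headlamp: Bystander, loose: round headlamp 152 across, 90 high, lying on its back. Origin at the centre of its underside. Leave it.
- barrel: Bystander, loose: finned engine cylinder 100 square, 105 high. Origin at the centre of its underside. Leave it.
- wrench: Bystander, loose: combination spanner 190 long lying on the bench. Origin at the centre of its underside. Leave it.
- crown_wheel: Bystander, loose: toothed ring gear 124 across, 25 high, lying flat. Origin at the centre of its underside. Leave it.
Mind the look-alikes: they are no part of the job. Leave any orange or purple look-alike of the pinion alone.

How it is judged:
On the way, in this order (a step that is already met when the one before it is completed fails the run):
1. The vise is opened one turn with the shaft still hanging in it (value of joint wheel between 5.6 and 7.6 rad and distance of pinion from where it was at the start of the episode below 0.015 m), for 0.2 s.
2. The shaft is lifted clear of the vise in the gripper (height (world z) of pinion above 0.215 m and contact force between the fingers and pinion above 1 N), for 0.1 s.
At the end, for the whole second after the job is handed in: The gripper holds the shaft still in the air: shoulder within 15 mm of the point 120 mm before the lens, axis within 10 degrees of 30 degrees from upright with the lower end towards the camera, nothing else carrying it; handwheel at 5.6 to 7.6 rad (value of joint wheel between 5.6 and 7.6 rad and distance between pinion and view below 0.015 m and angle between the z axis of pinion and the z axis of view, either way round below 0.175 rad and angle between pinion's own z axis and vertical below 1 rad and contact force between the fingers and pinion above 1 N and contact force between pinion and vise below 0.1 N and contact force between pinion and camera below 0.1 N and linear speed of pinion below 0.03 m/s and angular speed of pinion below 0.2 rad/s); the arm keeps its last pose, push and grip.
It fails at once if The camera is touched (contact force between any of the arm, the fingers, pinion and camera above 1 N).
It fails at once if The shaft is dropped (height (world z) of pinion below 0.12 m).
It fails at once if Another part on the bench is shifted by more than 30 mm (distance of any of housing, carburettor, piston, bearing, headlamp, barrel, wrench, crown_wheel from where it was at the start of the episode above 0.03 m).
It also fails if it takes over 64 s, if anything falls off the work surface, if the arm or the gripper's body presses on something with over 40 N, if the wrist force passes 120 N, or if a joint passes its speed limit or range.

## Robot

A 7-joint arm with a two-finger parallel gripper is mounted at the origin on the work surface. World frame = base frame: x ahead of the robot, y to its left, z up, the work surface at z = 0. Lengths are in m, angles in rad, forces in N, time in s.
With the tool pointing down it reaches from about 0.4 to 0.875 m from the base axis. Payload 19.3 kg.
Tool frame: the origin (TCP) lies between the finger pads; the fingertips stand 17 mm ahead of it and the grasp point (between the pads) lies 2 mm behind it; z points along the fingers, x is the direction in which the jaws open and shut, and the axes are right-handed (so a half turn about z gives the same grasp; the last joint's range is limited). The gripper opens to 85 mm and grips with 20 to 120 N. Pads are 22 mm wide; open, the fingers measure 114 mm over their backs; the gripper's body (76 mm by 85 mm) begins 54 mm behind the grasp point. The pads swing forward as they close: fully open they stand 13 mm farther back than shut.
Start: joints at [1.073, 0.521, -0.036, 1.599, 0.021, 1.021, -0.113], TCP at [0.259, -0.569, 0.248] pointing down, gripper open.
Joint ranges: [-2.91, 2.91], [-0.3, 2.13], [-1.5, 1.42], [0.17, 2.43], [-1.26, 4.41], [0.16, 1.93], [-2.52, 2.52]. Speed limits (rad/s): [1.89, 1.89, 2.39, 2.39, 3.01, 3.01, 3.01].

## Interface

Orientations are given as [roll, pitch, yaw] about the fixed x, y, z axes, in that order (R = Rz(yaw) Ry(pitch) Rx(roll)).
In Python, from workcell import bot gives the robot as it stands. The module is installed in compiled form; this text tells all that it offers.
- The arm moves only by the tool arm_command, never from a script. Its argument "targets" is a list of rows, each a list of 6 numbers: the shift along the tool's x, y, z in mm, then the turn, a rotation vector about the tool's x, y, z in degrees. In form: [[x, y, z, wx, wy, wz], ...]. A call has 1 to 8 rows; each row shifts and turns the pose as measured when the row begins, along the tool's axes as they then stand; what a row does not reach is not made up. A row lasts 1/10 s, in which the tool goes at most 50 mm and 8.59 degrees, less where a joint would pass 70% of its speed; a pose out of reach is approached as far as the arm can. A call is refused whole if a number of a shift passes 50 or a number of a turn 8.59, either way. A call with a gripper value outside its range is refused whole. "grip" is the opening in per cent of the stroke, from 0 (shut) to 100 (fully open), set as the call begins (left out, the last holds). The fingers move at their own pace and stop on an object; "grip_force" is the grip in N (left out, the last holds). Time passes only in rows, so rows that do not move let the fingers close. It gives the time, the measured TCP pose, the force and the opening at its end, in the units of the state.
- bot.observe(): the state, without advancing time (a new reading comes with each control period).
- bot.grab_frame(name): name is "scene" or "top"; returns a dict with "color" (420x560x3 uint8, red, green, blue), "depth" (420x560 float32, m along the optical axis (not along the pixel's ray), 0 where there is no reading), "fov_y" (degrees; the focal length in pixels is half the picture's height over the tangent of half this angle, whatever the lens; pixels are square), "cx", "cy" (the principal point, pixels), "D" ([k1, k2, p1, p2, k3] as OpenCV has them; the pictures are not rectified), "R" (3x3) and "t" (3): a world point X has camera coordinates R X + t. Camera axes: x right, y down, z forward; pixel columns grow to the right and rows downward; lengths in m; the calibration is good to about 2 mm. A picture is of the moment at which its call begins.
- bot.job_done(): hands the job in, once; it reports no verdict.
The state is a dict: "clock": time; "qpos": joint angles; "qd": joint speeds; "joint_efforts": joint torques, N m; "position": TCP position; "tool_rot": TCP orientation; "force": force on the tool from outside, world axes, zero at the start; "moment": the same for the moment, N m; "grip_width": finger opening in m.
Only numpy, scipy, OpenCV 4.12 (cv2) and the standard library are available. Lean on these libraries where they do the work, as an engineer would, in place of code of your own. Each camera call takes 0.05 s, during which the arm holds its last target. There are 200 camera calls.

## Working session

There is one attempt and no reset: what is moved stays moved. The work goes in short steps, Python scripts to look and compute and a tool call to move; the robot and the scene stay as the last step left them, time stands still between calls to the robot, and variables do not carry over. Pictures are saved under pics/ and viewed, about 8 in all and at most 12, crops included, and the job is handed in when it is done.

Besides the shell and the picture viewer there is one more tool, called in YAML: its name, and indented under it one key for each argument. arm_command: Moves the arm, as the interface text tells. Its arguments: {"type":"object","properties":{"targets":{"type":"array"},"grip":{"type":"number"},"grip_force":{"type":"number"}},"required":["targets"]}

```bash
mkdir -p pics; cat > h.py <<'E'
import numpy as np, cv2
from scipy.spatial.transform import Rotation as Ro
from workcell import bot
def grab(n):
    f=bot.grab_frame(n); h,w=f["depth"].shape
    fl=h/2/np.tan(np.radians(f["fov_y"])/2)
    f["K"]=np.array([[fl,0,f["cx"]],[0,fl,f["cy"]],[0,0,1.]]); f["D"]=np.array(f["D"],float);f["R"]=np.array(f["R"]);f["t"]=np.array(f["t"])
    return f
def cloud(f):
    h,w=f["depth"].shape
    v,u=np.mgrid[:h,:w]
    n=cv2.undistortPoints(np.stack([u,v],-1).reshape(-1,1,2).astype(float),f["K"],f["D"]).reshape(h,w,2)
    P=np.dstack([n,np.ones((h,w))])*f["depth"][...,None]
    return (P-f["t"])@f["R"]
def ray(f,uv,z):
    n=cv2.undistortPoints(np.array(uv,float).reshape(-1,1,2),f["K"],f["D"]).reshape(-1,2)
    d=np.c_[n,np.ones(len(n))]@f["R"]; c=-f["R"].T@f["t"]
    return c+d*((z-c[2])/d[:,2])[:,None]
def proj(f,X):
    return cv2.projectPoints(np.array(X,float).reshape(-1,1,3),cv2.Rodrigues(f["R"])[0],f["t"],f["K"],f["D"])[0].reshape(-1,2)
def save(n,img,s=1):
    cv2.imwrite("pics/"+n,cv2.resize(img,None,fx=s,fy=s,interpolation=cv2.INTER_CUBIC)[...,::-1])
E
python3 - <<'E'
from h import *
import pickle
for n in("scene","top"):
    f=grab(n); pickle.dump(f,open(n+".pkl","wb")); save(n+"0.png",f["color"],1.4)
    print(n,f["fov_y"],f["D"],-f["R"].T@f["t"],f["R"][2],(f["depth"]>0).mean())
print(bot.observe())
E
```

```text
scene 57.82052833002988 [-0.04225756  0.          0.          0.          0.        ] [ 1.18136325 -0.1411131   1.0149965 ] [-0.58735416  0.14584318 -0.79608094] 0.9958588435374149
top 45.9579423903076 [-0.01975424  0.          0.          0.          0.        ] [ 0.3667469  -0.00401503  1.52551154] [ 0.16304161  0.00638398 -0.98659854] 0.9959098639455782
{'clock': 0.1, 'qpos': array([ 1.07279163,  0.52195129, -0.03632684,  1.59992432,  0.02119571,
        1.0211454 , -0.11280848]), 'qd': array([-0.00083558, -0.00221199, -0.00114131, -0.00142532, -0.00014599,
        0.00116934, -0.00117554]), 'joint_efforts': array([ 7.01008074e-03, -9.28491640e+01,  1.98563799e+00, -3.70532441e+01,
        1.83056539e-02,  5.39737419e-03, -1.79324270e-04]), 'position': array([ 0.25914797, -0.5684268 ,  0.24779479]), 'tool_rot': array([ 3.14152178e+00,  1.04111330e-03, -1.14301438e+00]), 'force': array([-0.00764283, -0.76819595, -0.26343719]), 'moment': array([-0.00325532,  0.01657144, -0.01126127]), 'grip_width': 0.08529136159709017}
```

View pics/scene0.png

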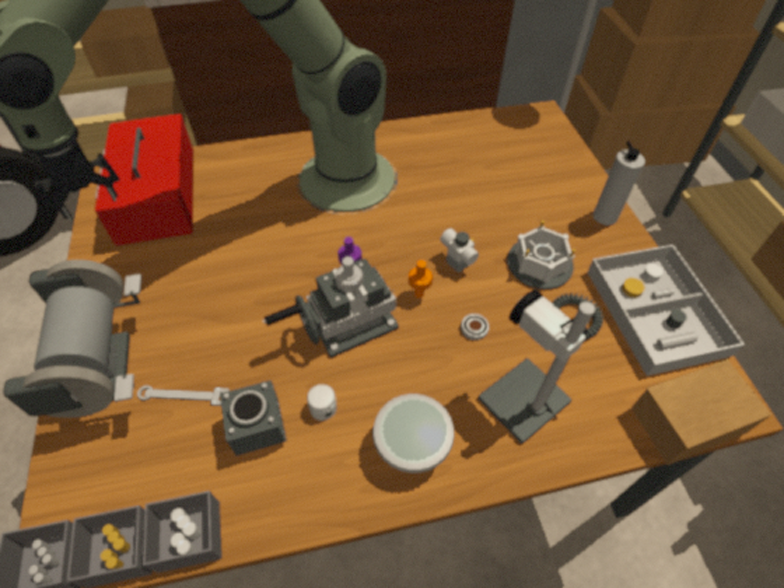

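View pics/top0.png

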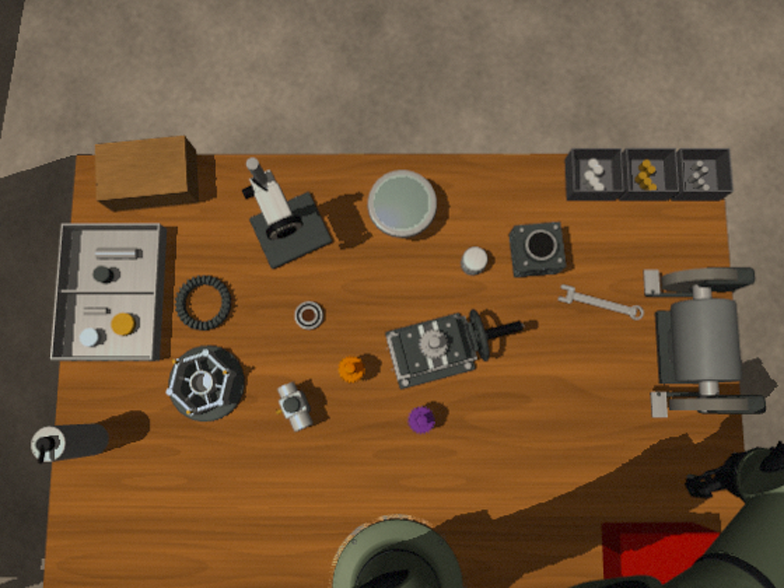

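The scene view (1.4x) shows the grey pinion upright in the vise at (349,268). The look-alikes are purple at (349,250) and orange at (420,275). In the top view they are grey (434,343), purple (421,419) and orange (350,369). The grey one in the vise is the one to take. The wheel handle is at top (505,328), and the camera ring is at top (285,228).

```bash
python3 - <<'E'
from h import *
import pickle
S=pickle.load(open("scene.pkl","rb"));T=pickle.load(open("top.pkl","rb"))
for f in(S,T): f["P"]=cloud(f)
for n,f in(("S",S),("T",T)):
    P=f["P"]; print(n,"bench z",np.median(P[...,2][(abs(P[...,0]-.6)<.3)&(abs(P[...,1])<.4)]))
    c=ray(f,[[434/1.4,343/1.4]],.17)[0] if n=="T" else ray(f,[[349/1.4,268/1.4]],.216)[0]
    print("pin guess",c)
    near=np.hypot(P[...,0]-c[0],P[...,1]-c[1])<.05
    for lo,hi in((.168,.182),(.205,.225),(.145,.155)):
        m=near&(P[...,2]>lo)&(P[...,2]<hi); q=P[m]
        if len(q)>5:
            (cx,cy),r=cv2.minEnclosingCircle(q[:,:2].astype(np.float32)); print(lo,len(q),q.mean(0).round(4),"circ",round(cx,4),round(cy,4),round(r,4),q[:,2].max().round(4))
    # vise: everything between z .02 and .2 near
    m=(np.hypot(P[...,0]-c[0],P[...,1]-c[1])<.13)&(P[...,2]>.12)&(P[...,2]<.155)
    q=P[m]; r=cv2.minAreaRect(q[:,:2].astype(np.float32)); print("jaws",len(q),r)
    # handle: dark, outwards
    g=f["color"].max(-1)
    d=np.array([np.sin(.2),-np.cos(.2)]); rel=P[...,:2]-c[:2]; s=rel@d; t=rel@np.array([-d[1],d[0]])
    m=(s>.125)&(s<.21)&(abs(t)<.08)&(P[...,2]>.02)
    q=P[m]; print("handle",len(q),q.mean(0),q[:,2].min(),q[:,2].max()); 
    if len(q): print(cv2.minAreaRect(q[:,:2].astype(np.float32)))
    # camera: high points in the left area
    m=(P[...,0]>.3)&(P[...,1]>.1)&(P[...,1]<.6)&(P[...,2]>.215)
    q=P[m]; print("cam",len(q),q.min(0),q.max(0),cv2.minAreaRect(q[:,:2].astype(np.float32)))
    q=P[(P[...,0]>.3)&(P[...,1]>.1)&(P[...,1]<.6)&(P[...,2]>.345)]
    print("column top",len(q),q.mean(0),cv2.minAreaRect(q[:,:2].astype(np.float32)))
v=[]
u0,v0=235,85
save("crops.png",np.hstack([cv2.resize(S["color"][150:260,180:300],(400,367)),cv2.resize(T["color"][105:195,165:245][:73],(400,367))]))
save("crop1.png",T["color"][210:290,270:390],6)
E
```

```text
S bench z 0.0004646524936506962
pin guess [ 0.51269756 -0.07005086  0.216     ]
0.168 188 [ 0.5002 -0.0714  0.1736] circ 0.4936 -0.0709 0.0291 0.1814
0.205 53 [ 0.4956 -0.0713  0.2138] circ 0.4934 -0.0707 0.0116 0.2184
0.145 346 [ 0.5162 -0.0744  0.1495] circ 0.5134 -0.07 0.0498 0.1548
jaws 1026 ((0.50365149974823, -0.10625829547643661), (0.09286757558584213, 0.19293978810310364), 14.197166442871094)
handle 168 [ 0.53255281 -0.22496204  0.12781083] 0.11243311299722647 0.13475406084705152
((0.530715823173523, -0.2258789837360382), (0.020712178200483322, 0.06232297047972679), 11.889625549316406)
cam 1644 [0.69009567 0.17723133 0.21524111] [0.81219786 0.29595223 0.36748762] ((0.7476840019226074, 0.2364298403263092), (0.12225551158189774, 0.06676122546195984), 33.820274353027344)
column top 125 [0.79590549 0.25093695 0.36051123] ((0.7930001020431519, 0.25278112292289734), (0.019780397415161133, 0.02367340214550495), 67.92957305908203)
T bench z 0.0004928957132845093
pin guess [ 0.49063056 -0.07410429  0.17      ]
0.168 229 [ 0.4901 -0.0721  0.1737] circ 0.4909 -0.0723 0.0281 0.1812
0.205 55 [ 0.4906 -0.072   0.2142] circ 0.4911 -0.0721 0.0107 0.2198
0.145 517 [ 0.49   -0.0747  0.1498] circ 0.4906 -0.0741 0.05 0.155
jaws 1134 ((0.4982222020626068, -0.09912043064832687), (0.09019921720027924, 0.20677168667316437), 14.863344192504883)
handle 165 [ 0.52498212 -0.22544196  0.12937524] 0.1153175723865054 0.1380722066489664
((0.5257919430732727, -0.22654783725738525), (0.02190101332962513, 0.06357257813215256), 14.171972274780273)
cam 1161 [0.6795175  0.17599218 0.23170419] [0.80650296 0.29134507 0.36867121] ((0.7413015365600586, 0.23547744750976562), (0.1254325956106186, 0.0704510286450386), 31.012603759765625)
column top 86 [0.78675516 0.25178535 0.36159839] ((0.7882493734359741, 0.25236234068870544), (0.02111605741083622, 0.022702768445014954), 88.58415222167969)
```

View pics/crops.png

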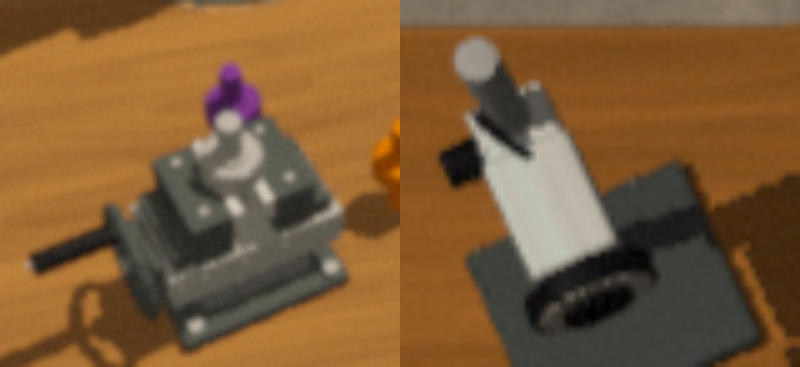

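View pics/crop1.png

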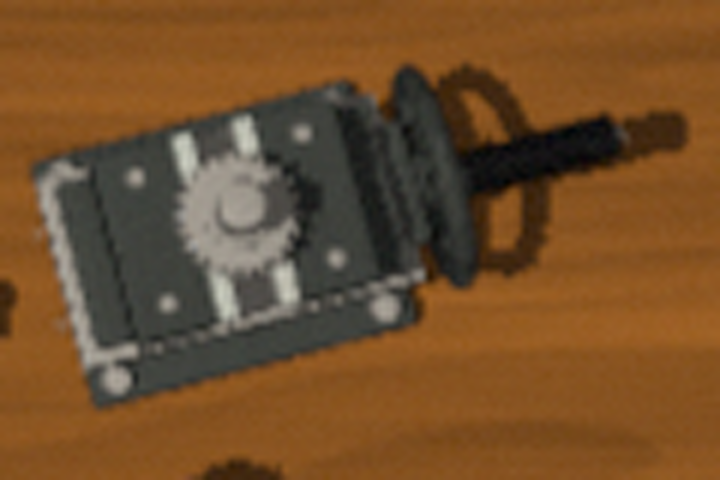

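Crops confirm the grey pinion over bright jaw plates, with the handle near the top of the wheel. Next I'm refining the vise and camera yaw and their origins.

```bash
python3 - <<'E'
from h import *
import pickle
for n in("scene","top"):
    f=pickle.load(open(n+".pkl","rb"));P=cloud(f);C=f["color"].astype(int)
    print(n)
    pc=np.array([.4922,-.0714])
    # vise
    m=(np.hypot(*(P[...,:2]-pc).transpose(2,0,1))<.08)&(P[...,2]>.143)&(P[...,2]<.156)
    # jaw edges yaw: scan extents along angle
    q=P[m][:,:2]
    best=[]
    for a in np.arange(8,21,.5):
        R=np.array([[np.cos(np.radians(a)),-np.sin(np.radians(a))],[np.sin(np.radians(a)),np.cos(np.radians(a))]])
        l=(q-pc)@R; best.append((np.ptp(np.percentile(l,[1,99],axis=0)[:,0]),a,np.percentile(l,[1,99],axis=0).round(4).tolist()))
    b=min(best,key=lambda z:z[0]); print("jaws",b, cv2.minAreaRect(q.astype(np.float32)))
    # base plate
    for lo,hi in((.004,.03),(.06,.13)):
        m=(np.hypot(*(P[...,:2]-pc).transpose(2,0,1))<.125)&(P[...,2]>lo)&(P[...,2]<hi); q=P[m]
        print("band",lo,len(q),np.median(q[:,2]).round(3),cv2.minAreaRect(q[:,:2].astype(np.float32)))
    # handle, line fit
    a=np.radians(14);X=np.array([np.cos(a),np.sin(a)]);Y=np.array([-np.sin(a),np.cos(a)])
    s=(P[...,:2]-pc)@Y;t=(P[...,:2]-pc)@X
    m=(s<-.125)&(s>-.215)&(abs(t)<.07)&(P[...,2]>.02);q=P[m];vx=cv2.fitLine(q[:,:2].astype(np.float32),cv2.DIST_L2,0,.01,.01).ravel()
    print("handle yaw",np.degrees(np.arctan2(vx[0],-vx[1]))%180,"t",np.percentile(t[m],[2,50,98]).round(4),"s",np.percentile(s[m],[1,99]).round(4),"z",np.percentile(q[:,2],[2,50,98]).round(4))
    # wheel
    m=(s<-.095)&(s>-.125)&(abs(t)<.08)&(P[...,2]>.02);print("wheel t",np.percentile(t[m],[1,99]).round(4),"s",np.percentile(s[m],[1,99]).round(4),"zmax",P[m][:,2].max())
    # camera
    reg=(np.hypot(P[...,0]-.745,P[...,1]-.236)<.16)
    m=reg&(P[...,2]>.005)&(P[...,2]<.04)&(C.max(-1)<110)&(np.ptp(C,axis=-1)<25); q=P[m]; print("base",len(q),np.median(q[:,2]),cv2.minAreaRect(q[:,:2].astype(np.float32)))
    m=reg&(P[...,2]>.27)&(P[...,2]<.295)&(C.min(-1)>120); q=P[m]; print("head",len(q),cv2.minAreaRect(q[:,:2].astype(np.float32)),np.median(q[:,2]))
    m=reg&(P[...,2]>.25)&(P[...,2]<.305)&(C.max(-1)<70)&(P[...,0]<.74); q=P[m]; print("ring",len(q),q.mean(0),cv2.minAreaRect(q[:,:2].astype(np.float32)),q[:,2].max())
E
```

```text
scene
jaws (np.float64(0.08902977017132356), np.float64(14.5), [[-0.0421, -0.0588], [0.0469, 0.0579]]) ((0.49394479393959045, -0.0707353800535202), (0.09326232224702835, 0.11902374774217606), 15.094903945922852)
band 0.004 643 0.015 ((0.5548592805862427, -0.0687396451830864), (0.1006087064743042, 0.20073826611042023), 5.843470096588135)
band 0.06 1354 0.097 ((0.4971805214881897, -0.08556285500526428), (0.15856978297233582, 0.21503090858459473), 34.950584411621094)
handle yaw 13.344035 t [-0.0092  0.003   0.0091] s [-0.189  -0.1264] z [0.1168 0.1292 0.134 ]
wheel t [-0.0408  0.0574] s [-0.1241 -0.0977] zmax 0.13831815463574829
base 1654 0.016321646042718463 ((0.7160617709159851, 0.21526707708835602), (0.23866616189479828, 0.14636750519275665), 25.313251495361328)
head 575 ((0.7567660808563232, 0.23891688883304596), (0.10479892045259476, 0.05306630954146385), 23.655790328979492) 0.2837930264018872
ring 183 [0.71301849 0.2003101  0.28166475] ((0.7083393335342407, 0.2073415368795395), (0.013401745818555355, 0.06126470863819122), 25.64251708984375) 0.29776635876617524
top
jaws (np.float64
[... 348 characters left out ...]
1563606262, -0.08895155787467957), (0.1645468920469284, 0.21141211688518524), 33.7123908996582)
handle yaw 14.848998 t [-0.0154 -0.0055  0.0054] s [-0.188  -0.1256] z [0.1182 0.1298 0.1363]
wheel t [-0.0531  0.0521] s [-0.1236 -0.0964] zmax 0.1410748963918048
base 1336 0.013922835062460039 ((0.7121878266334534, 0.2160516083240509), (0.2385721057653427, 0.1488470435142517), 24.743314743041992)
head 482 ((0.754691481590271, 0.2374483346939087), (0.09639589488506317, 0.04691852629184723), 25.643848419189453) 0.28259226378670893
ring 269 [0.69686682 0.20786272 0.27798653] ((0.6994590759277344, 0.20999546349048615), (0.03687882050871849, 0.06825242191553116), 45.92387008666992) 0.2988023114239066
```

```bash
cat >> h.py <<'E'
PIN=np.array([.492,-.0718]);VY=np.radians(14.3)
VX=np.array([np.cos(VY),np.sin(VY),0]);VYv=np.array([-np.sin(VY),np.cos(VY),0])
HUB=np.r_[PIN,.080]-.168*VYv
def rows(pts,p=None,R=None,vmax=48,wmax=8.5):
    "pts: list of (pos, Rotation); returns tool-frame rows"
    if p is None:
        o=bot.observe();p=np.array(o["position"]);R=Ro.from_euler("xyz",o["tool_rot"])
    out=[]
    for q,Q in pts:
        n=int(max(1,np.ceil(np.linalg.norm(q-p)*1e3/vmax),np.ceil(np.degrees((R.inv()*Q).magnitude())/wmax)))
        w=(R.inv()*Q).as_rotvec()
        for i in range(n):
            Ri=R*Ro.from_rotvec(w*i/n)
            out.append(np.r_[Ri.inv().apply((q-p)/n)*1e3,np.degrees(w)/n])
        p,R=q,Q
    return np.round(out,1)+0.
def down(yaw): return Ro.from_euler("xyz",[np.pi,0,yaw])
E
python3 - <<'E'
from h import *
import pickle
f=pickle.load(open("top.pkl","rb"));P=cloud(f)
m=(P[...,0]>.3)&(P[...,1]<-.35)&(P[...,2]>.1)&(P[...,0]<.7);q=P[m];print("tall right",q.min(0),q.max(0))
g=HUB+np.array([0,0,.040])-.003*VX; print(g)
print(rows([(np.array([g[0],g[1],.27]),down(VY))]).tolist())
E
```

```text
tall right [ 0.30001349 -0.70412677  0.10142574] [ 0.64630257 -0.50704732  0.57450391]
[ 0.53058879 -0.23533564  0.12      ]
[[-19.0, -38.5, -2.2, 0.0, 0.0, -8.0], [-13.5, -40.8, -2.2, 0.0, 0.0, -8.0], [-7.7, -42.3, -2.2, 0.0, 0.0, -8.0], [-1.8, -42.9, -2.2, 0.0, 0.0, -8.0], [4.2, -42.8, -2.2, 0.0, 0.0, -8.0], [10.1, -41.8, -2.2, 0.0, 0.0, -8.0], [15.8, -40.0, -2.2, 0.0, 0.0, -8.0], [21.2, -37.4, -2.2, 0.0, 0.0, -8.0], [26.2, -34.1, -2.2, 0.0, 0.0, -8.0], [30.6, -30.1, -2.2, 0.0, 0.0, -8.0]]
```

arm_command:
  targets:
    - [-19,-38.5,-2,0,0,-8]
    - [-13.5,-41,-2,0,0,-8]
    - [-7.5,-42,-2,0,0,-8]
    - [-2,-43,-2,0,0,-8]
    - [4,-43,-2,0,0,-8]
    - [10,-42,-2,0,0,-8]
    - [16,-40,-2,0,0,-8]
    - [21,-37,-2,0,0,-8]
  grip: 100

```text
clock: 0.9
position: [0.4743, -0.293, 0.2614]
tool_rot: [-3.141, 0.006, 0.005]
force: [0.5, -0.7, -0.7]
grip_width: 0.0855
```

```bash
python3 - <<'E'
from h import *
o=bot.observe();print(o["position"],o["tool_rot"],o["qpos"],o["qd"])
g=HUB+np.array([0,0,.040])-.003*VX
print(rows([(np.array([g[0],g[1],.25]),down(VY))]).tolist())
E
```

```text
[ 0.47426694 -0.29300295  0.26141919] [-3.1405392   0.00553213  0.00523195] [ 0.73153     0.42366371 -0.3862968   1.7474123   0.18500471  1.01183539
  0.28190994] [-0.47900251  0.07344506 -0.43574396 -0.11176488  0.20676966  0.11601191
  0.4788785 ]
[[28.3, -28.7, 5.6, 0.0, 0.2, -7.0], [31.6, -25.0, 5.6, 0.0, 0.2, -7.0]]
```

arm_command:
  targets:
    - [28,-29,5,0,0,-7]
    - [31.5,-25,5,0,0,-7]
    - [0,0,0,0,0,0]

```text
clock: 1.2
position: [0.5347, -0.2266, 0.251]
tool_rot: [-3.137, 0.003, 0.272]
force: [-0.2, 0.7, -0.1]
grip_width: 0.0854
```

```bash
python3 - <<'E'
from h import *
o=bot.observe();print(o["position"],o["tool_rot"],o["qd"])
g=HUB+np.array([0,0,.040])-.003*VX
print(rows([(g,down(VY))],vmax=30).tolist())
for n in("scene",):
    f=grab(n); u,v=proj(f,[g])[0].astype(int); c=f["color"].copy();
    for X in (g,HUB): cv2.circle(c,tuple(proj(f,[X])[0].astype(int)),1,(0,255,0),-1)
    save("hand1.png",c[v-60:v+60,u-75:u+75],5)
E
```

```text
[ 0.53467419 -0.22655692  0.25104191] [-3.13743894e+00  2.92169969e-03  2.72233747e-01] [ 0.03609454 -0.02050393  0.06052787  0.0216843  -0.00043338  0.00846949
 -0.02125363]
[[-1.2, 1.6, 26.2, 0.0, 0.0, 0.3], [-1.2, 1.6, 26.2, 0.0, 0.0, 0.3], [-1.2, 1.5, 26.2, 0.0, 0.0, 0.3], [-1.2, 1.5, 26.2, 0.0, 0.0, 0.3], [-1.2, 1.5, 26.2, 0.0, 0.0, 0.3]]
```

View pics/hand1.png

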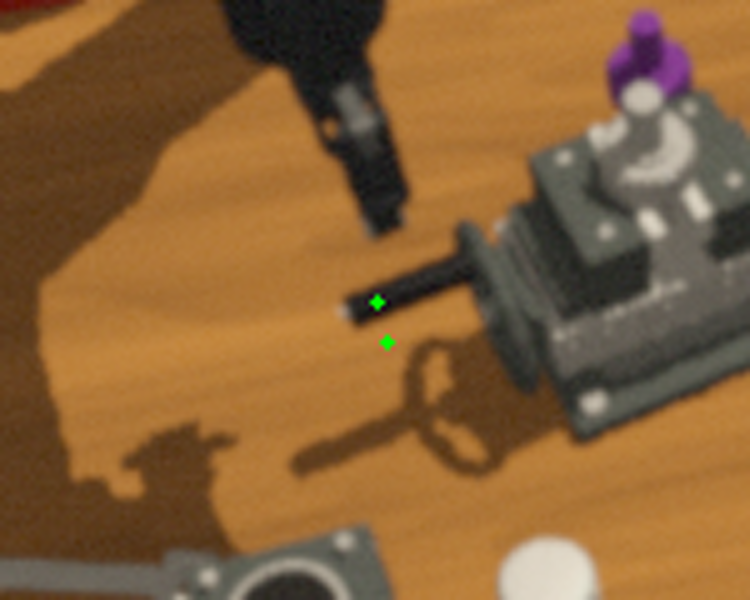

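The marked grasp point lies on the handle at crop (377,302), but only about 18 mm from its outer end (345,310). I'll grip 6 mm further in.

```bash
sed -i 's/-.168\*VYv/-.162*VYv/' h.py; python3 - <<'E'
from h import *
g=HUB+np.array([0,0,.040])-.003*VX
print(g,rows([(g,down(VY))],vmax=30).tolist())
E
```

```text
[ 0.52910679 -0.22952155  0.12      ] [[-0.7, 0.0, 26.2, 0.0, 0.0, 0.2], [-0.7, 0.0, 26.2, 0.0, 0.0, 0.2], [-0.7, 0.0, 26.2, 0.0, 0.0, 0.2], [-0.8, -0.1, 26.2, 0.0, 0.0, 0.2], [-0.8, -0.1, 26.2, 0.0, 0.0, 0.2]]
```

arm_command:
  targets:
    - [-1,0,26,0,0,0]
    - [-1,0,26,0,0,0]
    - [-1,0,26,0,0,0]
    - [-0.5,0,26,0,0,0]
    - [0,0,24,0,0,0.5]
    - [0,0,0,0,0,0]

```text
clock: 1.85
position: [0.5257, -0.2349, 0.1189]
tool_rot: [-3.141, 0.007, 0.246]
force: [0.6, -0.3, 0.4]
grip_width: 0.0854
```

```bash
python3 - <<'E'
from h import *
o=bot.observe();print(o["position"],o["tool_rot"],o["force"],o["qpos"])
g=HUB+np.array([0,0,.040])-.003*VX
print(g,rows([(g,down(VY))],vmax=30).tolist())
E
```

```text
[ 0.52573837 -0.2349302   0.11887371] [-3.14091448  0.00651985  0.2464893 ] [ 0.56487272 -0.31659001  0.41176952] [ 0.59118834  0.63865193 -0.39129561  1.81767685  0.34095866  0.7581227
  0.26423101]
[ 0.52910679 -0.22952155  0.12      ] [[4.6, -4.4, -1.2, 0.0, 0.4, -0.2]]
```

arm_command:
  targets:
    - [4.5,-4.5,-1,0,0.4,0]
    - [0,0,0,0,0,0]

```text
clock: 2.05
position: [0.5291, -0.2301, 0.1213]
tool_rot: [-3.141, -0.001, 0.245]
force: [-0.7, 0.7, -0.3]
grip_width: 0.0857
```

arm_command:
  targets:
    - [0,0,0,0,0,0]
    - [0,0,0,0,0,0]
    - [0,0,0,0,0,0]
    - [0,0,0,0,0,0]
    - [0,0,0,0,0,0]
    - [0,0,0,0,0,0]
  grip: 0
  grip_force: 40

```text
clock: 2.65
position: [0.5304, -0.231, 0.1249]
tool_rot: [3.138, -0.005, 0.244]
force: [-0.4, 0.3, -0.6]
grip_width: 0.0208
```

```bash
cat >> h.py <<'E'
def wheel():
    o=bot.observe();p=np.array(o["position"])
    r=p+np.array([0,0,-.0+.002])-HUB; a=r@VX;s=r@VYv
    print("x %.4f s %.4f z %.4f r %.4f th %.3f"%(a,s,r[2],np.hypot(a,r[2]),np.arctan2(-a,r[2])%6.2832),"F",o["force"].round(1),"M",o["moment"].round(2),"w",o["grip_width"],"rot",o["tool_rot"].round(3))
    return np.arctan2(-a,r[2])
E
python3 - <<'E'
from h import *
wheel()
E
```

```text
x -0.0022 s -0.0017 z 0.0469 r 0.0470 th 0.046 F [-0.4  0.3 -0.6] M [0.02 0.08 0.12] w 0.020760813653482115 rot [ 3.138 -0.005  0.244]
```

```bash
cat >> h.py <<'E'
def arc(th0,n,d=.26,off=0.,r=.042):
    o=bot.observe();p=np.array(o["position"]);R=Ro.from_euler("xyz",o["tool_rot"])
    pts=[(HUB+VX*(-r*np.sin(t))+np.array([0,0,r*np.cos(t)-.002+off]),down(VY)) for t in th0+d*np.arange(1,n+1)]
    print(rows(pts,vmax=45).tolist())
E
python3 -c "
from h import *
arc(.05,8,off=.002)"
```

```text
[[-10.7, -1.7, 4.9, 0.2, -0.3, -0.3], [-9.9, 0.0, 4.6, 0.0, 0.0, 0.0], [-8.3, 0.0, 7.0, 0.0, 0.0, 0.0], [-6.2, 0.0, 8.9, 0.0, 0.0, 0.0], [-3.7, 0.0, 10.2, 0.0, 0.0, 0.0], [-1.0, 0.0, 10.8, 0.0, 0.0, 0.0], [1.8, 0.0, 10.7, 0.0, 0.0, 0.0], [4.5, 0.0, 9.9, 0.0, 0.0, 0.0]]
```

arm_command:
  targets:
    - [-10.5,-1,4,0,0,0]
    - [-10,0,4.5,0,0,0]
    - [-8.5,0,7,0,0,0]
    - [-6,0,9,0,0,0]

```text
clock: 3.05
position: [0.4988, -0.2394, 0.1028]
tool_rot: [3.134, -0.012, 0.245]
force: [0.6, 1.0, 3.1]
grip_width: 0.0211
```

```bash
python3 -c "
from h import *
t=wheel();arc(t,8,off=.002)"
```

```text
x -0.0348 s -0.0021 z 0.0248 r 0.0428 th 0.952 F [0.6 1.  3.1] M [ 0.34 -0.31 -0.03] w 0.0210640564221527 rot [ 3.134 -0.012  0.245]
[[-4.6, -2.1, 8.0, 0.5, -0.7, -0.3], [-2.5, 0.0, 10.6, 0.0, 0.0, 0.0], [0.3, 0.0, 10.9, 0.0, 0.0, 0.0], [3.1, 0.0, 10.4, 0.0, 0.0, 0.0], [5.7, 0.0, 9.3, 0.0, 0.0, 0.0], [7.9, 0.0, 7.5, 0.0, 0.0, 0.0], [9.6, 0.0, 5.2, 0.0, 0.0, 0.0], [10.6, 0.0, 2.6, 0.0, 0.0, 0.0]]
```

Tracking is good, so I'll continue around.

arm_command:
  targets:
    - [-4.5,-2,8,0.5,-0.7,0]
    - [-2.5,0,10.5,0,0,0]
    - [0.5,0,11,0,0,0]
    - [3,0,10.5,0,0,0]
    - [5.5,0,9,0,0,0]
    - [8,0,7.5,0,0,0]

```text
clock: 3.65
position: [0.5152, -0.2351, 0.0454]
tool_rot: [3.138, -0.014, 0.246]
force: [6.3, 5.0, 24.1]
grip_width: 0.0204
```

```bash
python3 -c "
from h import *
t=wheel();arc(t,8,off=.002)"
```

```text
x -0.0178 s -0.0019 z -0.0326 r 0.0372 th 2.642 F [ 6.3  5.  24.1] M [ 1.29 -1.43 -0.1 ] w 0.02038442188949508 rot [ 3.138 -0.014  0.246]
[[7.7, -2.0, 6.3, 0.2, -0.8, -0.2], [10.8, 0.0, 1.2, 0.0, 0.0, 0.0], [10.8, 0.0, -1.6, 0.0, 0.0, 0.0], [10.0, 0.0, -4.3, 0.0, 0.0, 0.0], [8.5, 0.0, -6.8, 0.0, 0.0, 0.0], [6.5, 0.0, -8.7, 0.0, 0.0, 0.0], [4.0, 0.0, -10.1, 0.0, 0.0, 0.0], [1.3, 0.0, -10.8, 0.0, 0.0, 0.0]]
```

```bash
sed -i 's/z %.4f r/z %.4f r/; s/-.0+.002\])-HUB/+.002-.005])-HUB-.0015*VX/; s/rows(pts,vmax=45)/rows([(q+.0015*VX+[0,0,.005],Q) for q,Q in pts],vmax=45)/' h.py; python3 -c "
from h import *
t=wheel();arc(t,8,off=.0)"
```

```text
x -0.0193 s -0.0019 z -0.0376 r 0.0423 th 2.667 F [ 6.3  5.  24.1] M [ 1.29 -1.43 -0.1 ] w 0.02038442188949508 rot [ 3.138 -0.014  0.246]
[[10.3, -2.0, 3.6, 0.2, -0.8, -0.2], [10.9, 0.0, 0.9, 0.0, 0.0, 0.0], [10.7, 0.0, -1.9, 0.0, 0.0, 0.0], [9.9, 0.0, -4.6, 0.0, 0.0, 0.0], [8.4, 0.0, -7.0, 0.0, 0.0, 0.0], [6.3, 0.0, -8.9, 0.0, 0.0, 0.0], [3.8, 0.0, -10.2, 0.0, 0.0, 0.0], [1.0, 0.0, -10.8, 0.0, 0.0, 0.0]]
```

arm_command:
  targets:
    - [10.5,-2,3,0,-0.8,0]
    - [11,0,0.5,0,0,0]
    - [10.5,0,-2,0,0,0]
    - [10,0,-4.5,0,0,0]
    - [8.5,0,-7,0,0,0]

```text
clock: 4.15
position: [0.5615, -0.2227, 0.0518]
tool_rot: [3.138, 0.011, 0.244]
force: [-1.5, -2.1, -4.5]
grip_width: 0.0209
```

```bash
python3 -c "
from h import *
t=wheel();arc(t,8,off=.0)"
```

```text
x 0.0286 s -0.0014 z -0.0312 r 0.0424 th 3.883 F [-1.5 -2.1 -4.5] M [-0.61  0.2   0.09] w 0.020867152243312106 rot [3.138 0.011 0.244]
[[6.7, -1.4, -8.7, 0.2, 0.6, -0.3], [4.6, 0.0, -9.9, 0.0, 0.0, 0.0], [1.9, 0.0, -10.7, 0.0, 0.0, 0.0], [-0.9, 0.0, -10.9, 0.0, 0.0, 0.0], [-3.6, 0.0, -10.3, 0.0, 0.0, 0.0], [-6.2, 0.0, -9.0, 0.0, 0.0, 0.0], [-8.3, 0.0, -7.1, 0.0, 0.0, 0.0], [-9.8, 0.0, -4.7, 0.0, 0.0, 0.0]]
```

arm_command:
  targets:
    - [6.5,-1.5,-8.5,0,0.6,0]
    - [4.5,0,-10,0,0,0]
    - [2,0,-10.5,0,0,0]
    - [-1,0,-11,0,0,0]
    - [-3.5,0,-10.5,0,0,0]
    - [-6,0,-9,0,0,0]

```text
clock: 4.75
position: [0.5652, -0.2217, 0.1111]
tool_rot: [3.137, -0.0, 0.245]
force: [0.8, -5.4, -7.3]
grip_width: 0.0203
```

```bash
python3 -c "
from h import *
t=wheel();arc(t,4,off=.0)"
```

```text
x 0.0324 s -0.0013 z 0.0281 r 0.0429 th 5.427 F [ 0.8 -5.4 -7.3] M [-0.98 -0.03  0.12] w 0.020306903514740255 rot [ 3.137 -0.     0.245]
[[-8.9, -1.2, -6.6, 0.3, 0.0, -0.3], [-9.7, 0.0, -4.9, 0.0, 0.0, 0.0], [-10.7, 0.0, -2.2, 0.0, 0.0, 0.0], [-10.9, 0.0, 0.6, 0.0, 0.0, 0.0]]
```

Going to about θ 6.5, then opening the jaws.

arm_command:
  targets:
    - [-9,-1,-6.5,0,0,0]
    - [-9.5,0,-5,0,0,0]
    - [-10.5,0,-2,0,0,0]
    - [-10,0,0.5,0,0,0]
    - [0,0,0,0,0,0]
    - [0,0,0,0,0,0]

```text
clock: 5.35
position: [0.5217, -0.2332, 0.1236]
tool_rot: [3.136, -0.0, 0.242]
force: [8.2, -3.6, -13.2]
grip_width: 0.0204
```

```bash
python3 -c "
from h import *
t=wheel();arc(t,4,off=.0)"
```

```text
x -0.0126 s -0.0017 z 0.0406 r 0.0425 th 0.301 F [  8.2  -3.6 -13.2] M [-0.73 -1.85  0.09] w 0.020358287012080416 rot [ 3.136 -0.     0.242]
[[-9.8, -1.7, 5.0, 0.3, 0.0, -0.4], [-8.4, 0.0, 6.9, 0.0, 0.0, 0.0], [-6.3, 0.0, 8.9, 0.0, 0.0, 0.0], [-3.8, 0.0, 10.2, 0.0, 0.0, 0.0]]
```

arm_command:
  targets:
    - [0,0,0,0,0,0]
    - [0,0,0,0,0,0]
    - [0,0,0,0,0,0]
    - [0,0,0,0,0,0]
  grip: 100

```text
clock: 5.75
position: [0.52, -0.2326, 0.1241]
tool_rot: [3.138, 0.001, 0.242]
force: [-1.7, 0.5, -0.2]
grip_width: 0.0777
```

arm_command:
  targets:
    - [0,0,-30,0,0,0]
    - [0,0,-40,0,0,0]
    - [0,0,-40,0,0,0]
    - [0,0,-40,0,0,0]
    - [0,0,0,0,0,0]

```text
clock: 6.25
position: [0.5191, -0.2307, 0.2796]
tool_rot: [3.14, 0.003, 0.243]
force: [-0.0, -0.6, 0.1]
grip_width: 0.0851
```

```bash
python3 - <<'E'
from h import *
o=bot.observe();print(o["position"],o["tool_rot"],o["grip_width"])
fs={}
for n in("scene","top"):
    f=grab(n);fs[n]=f;P=cloud(f);pc=PIN
    s=(P[...,:2]-pc)@VYv[:2];t=(P[...,:2]-pc)@VX[:2]
    m=(s<-.13)&(s>-.2)&(abs(t)<.06)&(P[...,2]>.02)&(P[...,2]<.15);q=P[m]
    print(n,"handle",len(q),"t",np.percentile(t[m],[2,50,98]).round(4),"z",np.percentile(q[:,2],[2,50,98]).round(4)) if len(q) else print(n,"none")
    for lo,hi in((.168,.180),(.205,.225)):
        m=(np.hypot(s,t)<.045)&(P[...,2]>lo)&(P[...,2]<hi);q=P[m]
        if len(q): print(lo,len(q),cv2.minEnclosingCircle(q[:,:2].astype(np.float32)),q[:,2].max())
f=fs["scene"];u,v=proj(f,[np.r_[PIN,.15]])[0].astype(int);a=cv2.resize(f["color"][v-60:v+50,u-75:u+45],(400,367))
f=fs["top"];u,v=proj(f,[np.r_[PIN,.15]])[0].astype(int);b=cv2.resize(f["color"][v-50:v+60,u-45:u+75],(400,367))
save("open.png",np.hstack([a,b]))
E
```

```text
[ 0.51908971 -0.23074266  0.27958482] [3.13989928e+00 2.98301919e-03 2.43336021e-01] 0.08511075272611819
scene handle 158 t [-0.0187 -0.0052  0.0012] z [0.1145 0.127  0.1325]
0.168 185 ((0.4936473071575165, -0.06621291488409042), 0.03049125149846077) 0.17936205642494513
0.205 52 ((0.4915603995323181, -0.0708218514919281), 0.012680464424192905) 0.21856785664973952
top handle 124 t [-0.0233 -0.0138 -0.003 ] z [0.1197 0.1278 0.1354]
0.168 227 ((0.4907158613204956, -0.07005807757377625), 0.028561707586050034) 0.17947748721658185
0.205 53 ((0.4904301166534424, -0.06985458731651306), 0.010736864060163498) 0.22116250822250488
```

View pics/open.png

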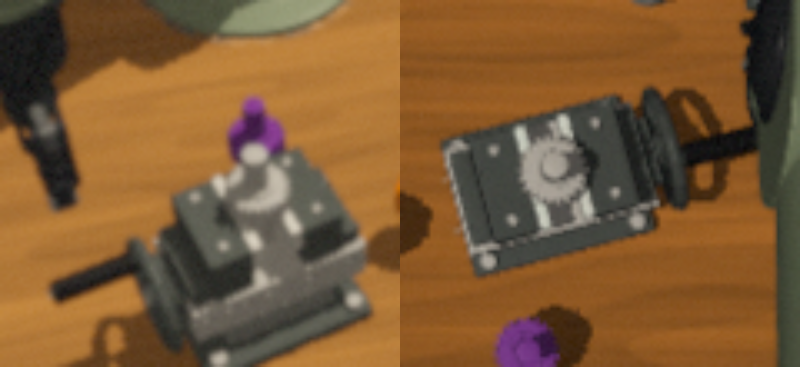

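The jaw gap is visibly wider, with the pinion still seated and the handle at about 6.5–6.6 rad. Next is the stub grasp at yaw 25° (the camera's).

```bash
python3 - <<'E'
from h import *
print(rows([(np.array([.4915,-.0702,.285]),down(np.radians(25)))]).tolist())
E
```

```text
[[3.3, -40.5, -2.4, 0.0, 0.1, -2.8], [5.3, -40.3, -2.4, 0.0, 0.1, -2.8], [7.2, -40.0, -2.4, 0.0, 0.1, -2.8], [9.1, -39.6, -2.4, 0.0, 0.1, -2.8]]
```

arm_command:
  targets:
    - [3.5,-40.5,-2.5,0,0,-3]
    - [5,-40.5,-2.5,0,0,-3]
    - [7,-40,-2.5,0,0,-3]
    - [9,-39.5,-2.5,0,0,-3]
    - [0,0,0,0,0,0]

```text
clock: 6.85
position: [0.4859, -0.0654, 0.2804]
tool_rot: [-3.133, 0.013, 0.459]
force: [1.6, -0.4, -0.1]
grip_width: 0.085
```

```bash
python3 - <<'E'
from h import *
print(bot.observe()["position"],rows([(np.array([.4915,-.0702,.22]),down(np.radians(25)))],vmax=25).tolist())
E
```

```text
[ 0.48592279 -0.06538805  0.2803544 ] [[1.2, 2.4, 20.1, -0.2, 0.3, 0.4], [1.2, 2.4, 20.1, -0.2, 0.3, 0.4], [1.1, 2.3, 20.1, -0.2, 0.3, 0.4]]
```

arm_command:
  targets:
    - [1,2.5,20,0,0.3,0.5]
    - [1,2.5,20,0,0.3,0.5]
    - [1,2,20,0,0.3,0.5]
    - [0,0,0,0,0,0]

```text
clock: 7.25
position: [0.489, -0.069, 0.2153]
tool_rot: [-3.131, 0.001, 0.435]
force: [-0.1, 0.5, -0.7]
grip_width: 0.0853
```

```bash
python3 - <<'E'
from h import *
o=bot.observe();print(o["position"],o["tool_rot"],rows([(np.array([.4915,-.0702,.201]),down(np.radians(25)))],vmax=25).tolist())
E
```

```text
[ 0.48904918 -0.06899151  0.21530194] [-3.13092234e+00  1.34547704e-03  4.35038639e-01] [[1.7, 2.3, 14.3, -0.6, 0.1, -0.1]]
```

arm_command:
  targets:
    - [1.5,2,13.5,-0.6,0,0]
    - [0,0,0,0,0,0]

```text
clock: 7.45
position: [0.4906, -0.0702, 0.2011]
tool_rot: [-3.14, 0.003, 0.435]
force: [-0.6, -0.3, -0.1]
grip_width: 0.0857
```

arm_command:
  targets:
    - [0,0,0,0,0,0]
    - [0,0,0,0,0,0]
    - [0,0,0,0,0,0]
    - [0,0,0,0,0,0]
    - [0,0,0,0,0,0]
    - [0,0,0,0,0,0]
    - [0,0,0,0,0,0]
  grip: 0
  grip_force: 90

```text
clock: 8.15
position: [0.4912, -0.0702, 0.204]
tool_rot: [-3.141, 0.002, 0.435]
force: [0.9, 0.1, -2.3]
grip_width: 0.0199
```

```bash
python3 - <<'E'
from h import *
o=bot.observe();print(o["position"],o["tool_rot"],o["force"],o["moment"],o["grip_width"])
E
```

```text
[ 0.49116245 -0.0702182   0.20395334] [-3.14069684e+00  1.79843954e-03  4.35280922e-01] [ 0.88432615  0.12888582 -2.28178887] [-0.01046807 -0.14987842 -0.00737289] 0.019891195307967267
```

arm_command:
  targets:
    - [0,0,-8,0,0,0]
    - [0,0,-15,0,0,0]
    - [0,0,-20,0,0,0]
    - [0,0,-25,0,0,0]
    - [0,0,-25,0,0,0]
    - [0,0,-20,0,0,0]
    - [0,0,0,0,0,0]

```text
clock: 8.85
position: [0.4894, -0.0702, 0.3222]
tool_rot: [-3.138, 0.006, 0.436]
force: [0.3, 0.3, -4.7]
grip_width: 0.0199
```

```bash
python3 - <<'E'
from h import *
o=bot.observe();print(o["position"],o["tool_rot"],o["force"],o["grip_width"])
a=np.radians(25);C=np.array([np.cos(a),np.sin(a),0])
col=np.array([.790,.2525,.26]);V=col-.229*C
pz=np.cos(np.pi/6)*np.array([0,0,1])-.5*C
Q=down(a)*Ro.from_rotvec([0,np.pi/6,0])
print(V,Q.as_matrix()[:,2],-pz)
G=V+.054*pz; print(G)
print(rows([(G+[0,0,.04]-.06*C,Q)]).tolist())
E
```

```text
[ 0.4894426  -0.07024235  0.32222584] [-3.13797666  0.0061074   0.43620929] [ 0.2763242   0.25371794 -4.67536066] 0.019929255289871446
[0.58245552 0.15572042 0.26      ] [ 0.45315389  0.21130913 -0.8660254 ] [ 0.45315389  0.21130913 -0.8660254 ]
[0.55798521 0.14430972 0.30676537]
[[23.2, -41.4, -6.1, -0.1, 7.6, 0.0], [23.8, -41.4, -3.1, -0.1, 7.6, 0.0], [24.0, -41.4, 0.1, -0.1, 7.6, 0.0], [23.8, -41.4, 3.2, -0.1, 7.6, 0.0]]
```

arm_command:
  targets:
    - [11.5,-21,-3,0,4,0]
    - [11.5,-21,-2.5,0,4,0]
    - [12,-21,-1.5,0,4,0]
    - [12,-21,-0.5,0,4,0]
    - [12,-21,0,0,4,0]
    - [12,-21,1,0,4,0]
    - [12,-20,1.5,0,3,0]
    - [0,0,0,0,0,0]

```text
clock: 9.65
position: [0.4967, 0.1007, 0.3384]
tool_rot: [-3.133, -0.473, 0.431]
force: [-0.4, -0.9, -5.6]
grip_width: 0.0197
```

```bash
cat >> h.py <<'E'
a_=np.radians(25);CX=np.array([np.cos(a_),np.sin(a_),0])
VIEW=np.array([.790,.2525,.26])-.229*CX
PZ=np.array([0,0,np.cos(np.pi/6)])-.5*CX
QF=down(a_)*Ro.from_rotvec([0,np.pi/6,0])
G=VIEW+.054*PZ
def fin(dx=0,dz=0,v=20,w=4):
    o=bot.observe();print(o["position"],o["force"].round(1),o["grip_width"],o["qpos"].round(2))
    print(rows([(G+[0,0,dz]-dx*CX,QF)],vmax=v,wmax=w).tolist())
E
python3 - <<'E'
from h import *
fin(.0)
f=grab("scene");P=cloud(f);C=f["color"].astype(int)
u,v=proj(f,[VIEW])[0].astype(int)
c=f["color"].copy()
for X in(VIEW,VIEW+.12*CX): cv2.circle(c,tuple(proj(f,[X])[0].astype(int)),1,(0,255,0),-1)
save("near.png",c[max(0,v-70):v+70,u-90:u+90],4)
E
```

```text
[0.49666377 0.10069372 0.33841666] [-0.4 -0.9 -5.6] 0.019703717291192174 [ 0.44  0.07 -0.73  2.1  -0.06  0.52  0.2 ]
[[10.3, -2.7, 12.4, -0.1, 0.6, -0.1], [10.2, -2.7, 12.5, -0.1, 0.6, -0.1], [10.0, -2.7, 12.6, -0.1, 0.6, -0.1], [9.9, -2.7, 12.7, -0.1, 0.6, -0.1], [9.8, -2.7, 12.8, -0.1, 0.6, -0.1]]
```

View pics/near.png

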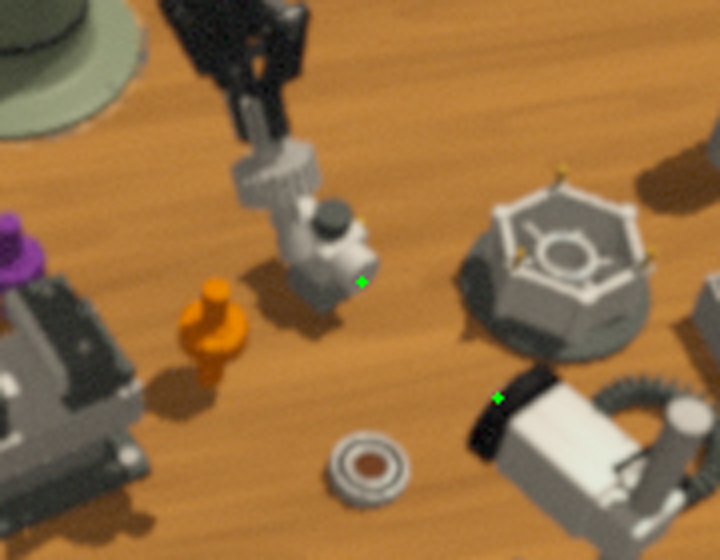

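The shaft is held and tilted with its lower end towards the camera (gear at crop (275,175)). The computed lens point (497,398) sits on the ring's front, and the view point is at (362,282). Moving on to the view pose.

arm_command:
  targets:
    - [10,-2.5,12.5,0,0.6,0]
    - [10,-2.5,12.5,0,0.6,0]
    - [10,-2.5,12.5,0,0.6,0]
    - [10,-2.5,12.5,0,0.6,0]
    - [7,-2,8,0,0.5,0]
    - [0,0,0,0,0,0]

```text
clock: 10.3
position: [0.5545, 0.1344, 0.3019]
tool_rot: [-3.132, -0.509, 0.424]
force: [-0.3, -0.6, -4.7]
grip_width: 0.0196
```

```bash
python3 -c "
from h import *
fin()"
```

```text
[0.55445644 0.13439111 0.30191453] [-0.3 -0.6 -4.7] 0.01959467664081284 [ 0.25  0.23 -0.65  2.06  0.22  0.4  -0.1 ]
[[8.7, -7.6, -0.6, -0.2, 0.8, -0.6]]
```

arm_command:
  targets:
    - [4.5,-4,-0.3,0,0.4,-0.3]
    - [4.5,-4,-0.3,0,0.4,-0.3]
    - [0,0,0,0,0,0]

```text
clock: 10.6
position: [0.5575, 0.1438, 0.3063]
tool_rot: [-3.139, -0.52, 0.435]
force: [-0.2, 0.0, -5.0]
grip_width: 0.0199
```

```bash
python3 - <<'E'
from h import *
fin()
R=Ro.from_euler("xyz",bot.observe()["tool_rot"]); print("tilt err deg",np.degrees(np.arccos(R.as_matrix()[:,2]@-PZ)))
ims=[]
for n in("scene","top"):
    f=grab(n);P=cloud(f);C=f["color"].astype(int)
    rel=P-VIEW; ax=rel@PZ; rad=np.linalg.norm(rel-ax[...,None]*PZ,axis=-1)
    # bright grey points near the axis
    for lo,hi in((-.06,-.004),(.002,.026)):
        m=(ax>lo)&(ax<hi)&(rad<.045); q=P[m]
        l=(q-VIEW); e1=CX*np.cos(np.pi/6)+np.array([0,0,.5]); e2=np.cross(PZ,e1)
        print(n,lo,len(q),"ax",np.percentile(l@PZ,[2,98]).round(4),"e1",np.percentile(l@e1,[2,98]).round(4),"e2",np.percentile(l@e2,[2,98]).round(4)) if len(q) else print(n,lo,0)
    c=f["color"].copy()
    for X in(VIEW,VIEW-.05*PZ,VIEW+.12*CX): cv2.circle(c,tuple(proj(f,[X])[0].round().astype(int)),1,(0,255,0),-1)
    u,v=proj(f,[VIEW+.05*CX])[0].astype(int); ims.append(cv2.resize(c[v-45:v+45,u-50:u+50],(400,360),interpolation=cv2.INTER_CUBIC))
    # handle
    s=(P[...,:2]-PIN)@VYv[:2];t=(P[...,:2]-PIN)@VX[:2]
    m=(s<-.13)&(s>-.2)&(abs(t)<.06)&(P[...,2]>.02)&(P[...,2]<.15);print("handle t",np.percentile(t[m],[2,50,98]).round(4),P[m][:,2].max())
save("fin.png",np.hstack(ims))
E
```

```text
[0.55747311 0.14377454 0.3062718 ] [-0.2  0.  -5. ] 0.019918434209760857 [ 0.23  0.22 -0.64  2.05  0.24  0.4  -0.13]
[[0.8, -0.3, -0.1, -0.1, 0.2, -0.1]]
tilt err deg 0.2280818389108105
scene -0.06 113 ax [-0.0476 -0.0097] e1 [-0.0028  0.0128] e2 [-0.0112  0.0081]
scene 0.002 256 ax [0.0036 0.0255] e1 [-0.0204  0.0289] e2 [-0.0276  0.0228]
handle t [-0.0176 -0.0053  0.0008] 0.13324565202882224
top -0.06 2 ax [-0.0479 -0.0474] e1 [0.0061 0.0082] e2 [-0.0081 -0.0035]
top 0.002 120 ax [0.0049 0.0253] e1 [-0.0178  0.0231] e2 [-0.0271  0.0264]
handle t [-0.0236 -0.0138 -0.0027] 0.13597214657635523
```

View pics/fin.png

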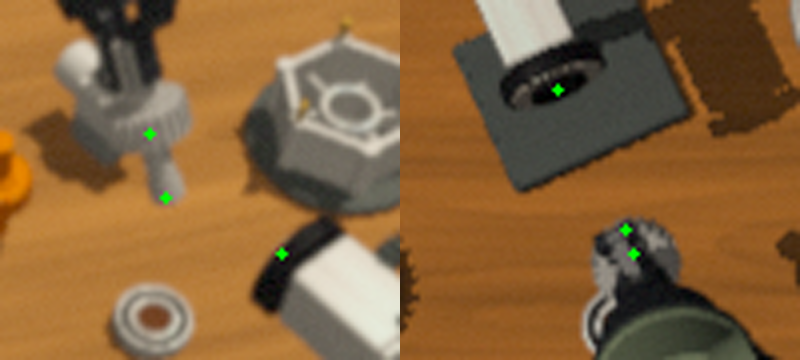

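The shaft lies on the computed axis: gear e2 runs −27 to +26 mm and the lower end is at −48 mm. The lens dot falls on the lens centre in the top view. I'll settle and hand in.

arm_command:
  targets:
    - [0.5,0,0,0,0,0]
    - [0,0,0,0,0,0]
    - [0,0,0,0,0,0]

```text
clock: 11.0
position: [0.5577, 0.1427, 0.3067]
tool_rot: [-3.14, -0.52, 0.434]
force: [1.3, 0.3, -5.3]
grip_width: 0.0197
```

```bash
python3 -c "
from h import *
fin();print(bot.observe()['qd'].round(3));print(bot.job_done())"
```

```text
[0.55766163 0.14271018 0.30665157] [ 1.3  0.3 -5.3] 0.01972509703574188 [ 0.23  0.22 -0.64  2.05  0.24  0.4  -0.12]
[[0.9, -1.3, 0.4, 0.0, 0.2, -0.1]]
[ 0.002 -0.001  0.     0.    -0.002 -0.001  0.003]
the job is handed in; nothing more can be done
None
```

I opened the vise one turn (handwheel at about 6.58 rad), lifted the shaft out by its stub, and handed the job in at 11 s with the shaft held in front of the lens. `job_done()` reports no verdict.

**Final pose:**
- The gripper stood about 1.6 mm from its computed target, and joint speeds were near zero.
- The tilt was within about 0.3° of the wanted 30°, with the lower end towards the camera.
- The wrist carried about 5 N, and the fingers were closed on the stub at 19.7 mm.
- In the last images the gear and shaft lay within a few mm of the planned axis, and the computed lens point fell on the lens centre in the top view.

**Disagreements:**
- The two cameras disagreed by about 2–5 mm in x, so I averaged them.
- The handle's outer end measured about 8 mm nearer the vise than the given sizes imply, so I gripped it 6 mm further in.
- I gripped the handle about 5 mm above its centre. This pushed the wrist to about 25 N near the bottom of the turn, until I corrected the path.
- I saw no contact with the camera or the other parts, but I did not re-measure where those parts lie.

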